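# Hook the pressure-lever spring of a printer feed unit

### The arm

A 6-joint arm with a two-finger parallel gripper is mounted at the origin on the work surface. World frame = base frame: x ahead of the robot, y to its left, z up, the work surface at z = 0. Lengths are in mm, angles in rad, forces in N, time in s.
With the tool pointing down it reaches from about 325 to 875 mm from the base axis. Payload 4.4 kg.
Tool frame: the origin (TCP) lies on the centre line of the jaws, within the pads' length; the fingertips stand ahead of it and the grasp point (between the pads) lies 6 mm ahead of it (ctrl.tcp_to_tips is the z of the fingertips in the tool frame, in mm); z points along the fingers, y is the line along which they close (so a half turn about z gives the same grasp; the last joint's range is limited). The gripper opens to 85 mm and grips with 20 to 120 N. Pads are 22 mm wide; open, the fingers measure 114 mm over their backs; the gripper's body (76 mm by 85 mm) begins 54 mm behind the grasp point. The pads swing forward as they close: fully open they stand 13 mm farther back than shut.
Start: joints at [1.196, 0.207, 1.542, -0, 1.393, -0.15], TCP at [127.623, 560.66, 256.282] pointing down, gripper open.
Joint ranges: [-2.73, 2.73], [-0.86, 2.22], [0.23, 2.46], [-1.11, 4.25], [0.08, 2.63], [-2.82, 2.82]. Speed limits (rad/s): [2.79, 2.79, 3.14, 3.14, 3.14, 3.14].

### API

Orientations are given as a 3x3 rotation matrix whose columns are the frame's x, y, z axes.
In Python, from plant import ctrl, sensors, optics gives the robot as it stands. Calls block until the motion is done:
- ctrl.move_ptp(position, orientation): joint-space move of the TCP to a pose.
- ctrl.move_l(position, rot=None, vel=150, threshold=None): straight line of the TCP; rot=None keeps the orientation; vel is the mean speed in mm/s. With threshold (N) it stops when the force on the tool has changed by that much, and returns True; else False.
- ctrl.set_joints(angles): joint-space move.
- ctrl.gripper_to(opening, force=None): finger opening in mm; force is the grip in N (None keeps the last); returns when the fingers have stopped.
- ctrl.hold(seconds).
- ctrl.solve_ik(position, orientation): joint angles nearest the present ones, or None.
- sensors.read_state(): the state.
- optics.grab_frame(name): name is "side" or "top"; returns (picture, depth): 400x640x3 uint8, red, green, blue; 400x640 float32, mm along the optical axis (not along the pixel's ray), 0 where there is no reading.
- optics.camera_params(name): a dict with "mtx" (3x3 intrinsics, pixels), "k1" (the pictures are not rectified: a ray, as slopes to the right and down, at radius r is drawn at 1 + k1 r^2 times it, then the intrinsics apply), "R" (3x3) and "t" (3): a world point X has camera coordinates R X + t. Camera axes: x right, y down, z forward; pixel columns grow to the right and rows downward; lengths in mm; the calibration is good to about 2 mm. A picture is of the moment at which its call begins. camera_params takes no time and is no camera call.
A pose or a line that the arm cannot do raises ctrl.MotionError and nothing moves.
- ctrl.finish_job(): hands the job in; it is judged then, once.
The state is a dict: "t": time; "q": joint angles; "qvel": joint speeds; "tau": joint torques, N m; "eef_pos": TCP position; "eef_rot": TCP orientation; "force": force on the tool from outside, world axes, zero at the start; "wrist_torque": the same for the moment, N m; "grip_width": finger opening in mm; "grasp_force": force on a finger pad.
Only numpy, scipy, OpenCV 4.12 (cv2) and the standard library are available. Lean on these libraries where they do the work, as an engineer would, in place of code of your own. Each camera call takes 0.05 s, during which the arm holds its last target. There are 200 camera calls.

### The job

The printer's paper-feed unit lies drive side up on the mat and its pressure-lever spring has come off. With the spring puller, never with the fingers, catch the spring's loose hook, stretch it (without over-stretching the spring) and hang it on the anchor post, under the post's head, so that the lever closes its roller on the feed roller. Then take the puller out of the hook and gently lay it down flat on the bench beside the unit, leaving the other things where they are.

Things in the scene. Friction and masses are not known exactly. Their poses are not given: they have to be found in the camera images.
- feed_unit: Paper-feed unit, fixed, lying flat: two plates 175 x 150 mm (x -75 to 100, y -75 to 75 mm), the upper one's top 62 mm above the origin, carrying motor, gears, lever, spring and anchor post. Origin on its underside; x points from the lever to the anchor post and the folded end flange, z up. Rollers and gear stick out to x = -100. The underside lies on the mat, 4 mm above the bench.
- flange_top (a point): Middle of the top edge of the end flange folded up from the upper plate: 34 mm high, 2 mm thick, across the unit's whole width at x = 98 to 100 mm. An equal side flange runs along y = 73 to 75 mm from x = 1 to 99 mm.
- motor_top (a point): Centre of the top of the square motor block, 42 x 42 mm, 38 mm high, on the upper plate at x = 0, y = -50 mm of the feed unit.
- anchor_post: Anchor post, a steel stud on the upper plate at x = 45, y = 0 mm of the feed unit. Foot 8 mm in diameter, 8 mm high; neck 4.5 mm in diameter from 8 to 21 mm above the plate; head 7.5 mm in diameter, 3 mm thick on top (24 mm in all). Origin: centre of its foot, on the plate; axes as the feed unit's.
- post_neck (a point): Point on the anchor post's axis, 16 mm above the plate, mid-neck, where the spring's hook belongs.
- pressure_lever (a joint): Angle of the bell-crank pressure lever (upright pivot at x = -47.5, y = 40 mm of the unit) with the pressure roller on one arm and the spring's eye on its 40 mm tail. 0 = closed, roller on the feed roller. Starts open by 0.15 to 0.32 rad (clockwise from above); moves easily and closes fully when the spring is pulled along the unit's +x.
- spring: Extension spring, steel, 38 mm coil of 20 mm outside diameter, 74 mm long slack. Its eye turns freely on a pin on the lever's tail. Origin: centre of the eye, 16 mm above the plate (lever closed: x = -47.5, y = 0 of the unit); x turns with the spring's swing, towards the hook. The loose end can be swung and lifted; slack it sags, hook wire about 12 mm above the plate.
- spring_eye (a point): Centre of the spring's eye on the lever's tail pin. From here to the hook seat is 69.75 mm when the spring is slack and about 92.5 mm (23 mm of stretch, 5.6 N) when hooked on the post with the lever closed. Pull: 1 N to begin, plus 200 N per m of stretch. Beyond 111 mm (41 mm of stretch) the spring is ruined.
- spring_hook: Open hook at the spring's loose end, 2 mm wire, in a level plane. Origin: centre of the coil's end; x along the spring, away from the coil. A shank at y = +9 from x = 0 to 14 mm, then a half-round bend of 9 mm radius (wire centre; 16 mm clear inside) about (14, 0), ending in a tip at (14, -9). The mouth is on the -y side, from the coil's end to that tip. Outermost wire centre: x = 23 mm.
- hook_seat (a point): Point inside the hook's bend, at (19.75, 0, 0) mm of the spring hook, where the axis of the post's 4.5 mm neck lies when the hook hangs properly.
- puller: Spring puller, 190 mm, 90 g: black handle of rectangular section (22 wide, 28 high, 85 mm long), steel rod, tip bent square down. Origin on the handle's underside, 30 mm behind its front end, near the balance; x along the rod from tip to butt (butt at x = 55 mm), z up. Rod axis 15 mm above the underside, 5 mm thick. Lies level on the mat, tip roughly towards the robot, left or right of the unit.
- puller_crook (a point): Inside corner of the puller's bent tip, on its handle side, where the centre of a 2 mm wire lies when pulled: at (-132.5, 0, 12.5) mm of the puller.
- puller_tip (a point): End of the puller's bent tip, at (-135, 0, 4.5) mm of the puller, 10.5 mm below the rod's axis. Tip and the rod's last 27 mm are 3 mm thick.
- screwdriver: Bystander: screwdriver with a round black handle, 190 mm, lying on the mat on the side of the unit away from the puller. Origin: under its middle.
- flux_tin: Bystander: round tin 58 mm in diameter, 30 mm high. Origin: centre of its underside.
- circuit_board: Bystander: green circuit board 70 x 95 mm with components, lying on the mat. Origin: centre of its underside.

How it is judged (in metres and radians):
On the way, in this order (a step that is already met when the one before it is completed fails the run):
1. the puller has caught the spring's hook and is stretching it (contact force between puller and spring_hook above 1 N and distance between spring_eye and hook_seat above 0.0815 m), for 0.1 s.
2. the hook hangs on the post's neck and the puller is out of it (contact force between spring_hook and anchor_post above 3 N and horizontal distance between hook_seat and post_neck below 0.004 m and contact force between puller and spring_hook below 0.1 N), for 0.2 s.
At the end, for the whole second after the job is handed in: The hook hangs loaded on the post's neck (over 3 N, seat within 4 mm of the post's axis, 6 mm of mid-neck), the pressure lever is closed (under 0.04 rad), and the puller lies flat (0.12 rad), still, clear of the unit, its underside less than 10 mm above the bench (contact force between spring_hook and anchor_post above 3 N and distance between hook_seat and post_neck below 0.006 m and horizontal distance between hook_seat and post_neck below 0.004 m and value of joint pressure_lever below 0.04 rad and height (world z) of puller between -0.005 and 0.01 m and angle between puller's own z axis and vertical below 0.12 rad and linear speed of puller below 0.02 m/s and contact force between puller and feed_unit below 0.1 N); the robot touches nothing.
It fails at once if the gripper's fingers touch the spring (contact force between the fingers and spring above 0.5 N).
It fails at once if the spring is over-stretched (by more than 41 mm) (distance between spring_eye and hook_seat above 0.1115 m).
It fails at once if the puller is dropped from a height (linear speed of puller above 0.5 m/s and contact force between the fingers and puller below 0.1 N).
It fails at once if a bystander is moved (distance of any of screwdriver, flux_tin, circuit_board from where it was at the start of the episode above 0.02 m).
It also fails if it takes over 54 s, if anything falls off the work surface, if the arm or the gripper's body presses on something with over 40 N, if the wrist force passes 120 N, or if a joint passes its speed limit or range.

## Working session

There is one attempt and no reset: what is moved stays moved. The work goes in short steps, each a Python script; the robot and the scene stay as the last script left them, time stands still between calls to the robot, and variables do not carry over. Pictures are saved under pics/ and viewed, at most 10 in all, crops included, and the job is handed in when it is done.

```bash
ls; mkdir -p pics; cat > h.py <<'E'
import numpy as np, cv2
from plant import ctrl, sensors, optics
def pts(name):
    im,d=optics.grab_frame(name); return im,d,optics.camera_params(name)
def world(p,d,uv):
    """uv Nx2 pixels, depth d at each -> world"""
    uv=np.atleast_2d(np.array(uv,float)); d=np.atleast_1d(d).astype(float)
    s=(uv-[p['mtx'][0][2],p['mtx'][1][2]])/[p['mtx'][0][0],p['mtx'][1][1]]
    rd=np.linalg.norm(s,axis=1); r=rd.copy()
    for _ in range(30): r=rd/(1+p['k1']*r*r)
    s=s*(np.where(rd>0,r/np.maximum(rd,1e-12),1))[:,None]
    c=np.c_[s*d[:,None],d]
    return (c-np.array(p['t']))@np.array(p['R'])
def pix(p,X):
    X=np.atleast_2d(np.array(X,float)); c=X@np.array(p['R']).T+np.array(p['t'])
    s=c[:,:2]/c[:,2:]; s=s*(1+p['k1']*(s**2).sum(1))[:,None]
    return s*[p['mtx'][0][0],p['mtx'][1][1]]+[p['mtx'][0][2],p['mtx'][1][2]]
def cloud(name):
    im,d,p=pts(name); v,u=np.mgrid[:400,:640]
    W=world(p,d.ravel(),np.c_[u.ravel(),v.ravel()]).reshape(400,640,3); W[d==0]=np.nan
    return im,W,p
def save(n,im): cv2.imwrite('pics/'+n,im[:,:,::-1])
E
python3 - <<'E'
from h import *
for n in('top','side'):
    im,W,p=cloud(n); save(n+'0.png',im); np.savez(n+'0.npz',im=im,W=W)
    print(n,p['mtx'],p['k1'],p['R'],p['t'], -np.array(p['R']).T@p['t'])
print(ctrl.tcp_to_tips,sensors.read_state())
E
```

```text
pics
top [[366.55889519   0.         323.91095753]
 [  0.         366.55889519 203.01413881]
 [  0.           0.           1.        ]] -0.008648470511932413 [[ 0.01838521 -0.99968113  0.01730971]
 [-0.99614794 -0.01979937 -0.08542408]
 [ 0.08573956 -0.01567249 -0.99619431]] [-11.66260109 579.40714407 809.70630364] [507.96578578  12.50312913 856.32201026]
side [[499.82623441   0.         325.54207112]
 [  0.         499.82623441 193.0751534 ]
 [  0.           0.           1.        ]] -0.09795925181497193 [[ 0.94693787 -0.32130357  0.00852513]
 [-0.19909286 -0.60717128 -0.76922368]
 [ 0.25233053  0.72670974 -0.63892273]] [-555.51417117  184.50716481 1300.10807378] [  234.71451283 -1011.26243909   977.33170853]
25.0 {'t': 0.1, 'q': array([ 1.19650141e+00,  2.07364188e-01,  1.54281826e+00,  1.96053987e-05,
        1.39349062e+00, -1.50514378e-01]), 'qvel': array([ 0.00164102, -0.00175421, -0.00374536,  0.00090147,  0.0004146 ,
       -0.00063171]), 'tau': array([-7.76530560e-04, -3.84093261e+01, -2.92548645e+01, -3.58684065e-04,
        4.96955530e-03,  1.31410328e-06]), 'eef_pos': array([127.38308705, 560.06634875, 255.2217174 ]), 'eef_rot': array([[-9.75064551e-01,  2.21920066e-01, -7.78594817e-04],
       [ 2.21921185e-01,  9.75062698e-01, -1.92932089e-03],
       [ 3.31023744e-04, -2.05399909e-03, -9.99997836e-01]]), 'force': array([ 0.18137696, -0.63831394,  0.70695824]), 'wrist_torque': array([ 0.00199334, -0.02746362, -0.0376491 ]), 'grasp_force': 0.0, 'grip_width': 85.45933937564568}
```

View pics/top0.png

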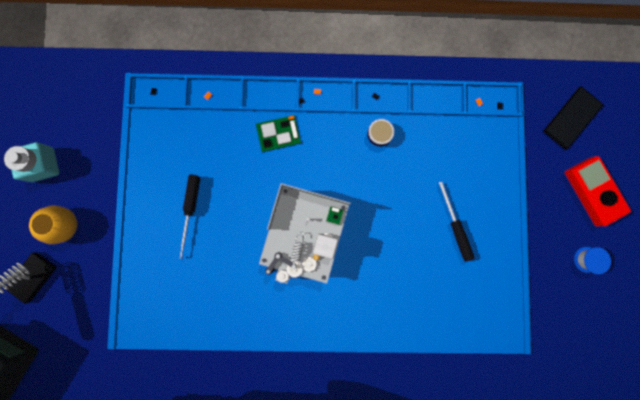

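View pics/side0.png

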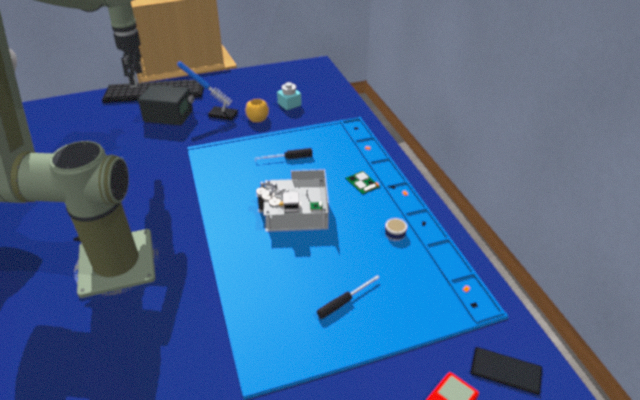

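```bash
python3 - <<'E'
from h import *
a=np.load('top0.npz');b=np.load('side0.npz')
c=np.full((600,800,3),0,np.uint8)
c[:600,:500]=cv2.resize(a['im'][175:295,255:355],None,fx=5,fy=5,interpolation=cv2.INTER_CUBIC)
k=cv2.resize(b['im'][165:240,250:335],(300,265),interpolation=cv2.INTER_CUBIC); c[:265,500:]=k
k=cv2.resize(a['im'][170:265,170:210],(140,332),interpolation=cv2.INTER_CUBIC); c[265:597,500:640]=k
save('crop0.png',c)
for n,D in(('top',a),('side',b)):
    W=D['W'];z=W[...,2]
    m=(W[...,0]>330)&(W[...,0]<600)&(W[...,1]>-80)&(W[...,1]<170)&(z>50)&(z<115)
    print(n,m.sum(),np.histogram(z[m],bins=np.arange(50,116,3)))
    m=(z>60)&(z<72)&(W[...,0]>330)&(W[...,0]<600)&(W[...,1]>-80)&(W[...,1]<170)
    print(cv2.minAreaRect(W[m][:,:2].astype(np.float32)))
    m=(abs(W[...,0]-450)<110)&(abs(W[...,1]-300)<60)&(z>12)&(z<60)
    print('puller',m.sum(),cv2.minAreaRect(W[m][:,:2].astype(np.float32)),W[m].min(0),W[m].max(0))
    print('mat',np.nanmedian(z[(abs(W[...,0]-450)<110)&(abs(W[...,1]-300)<60)]))
E
```

```text
top 5959 (array([   0,    3,    1,   13,  836, 2965,  414,  390,  344,  161,   77,
         31,   76,   82,   18,   28,   84,  235,  196,    5,    0]), array([ 50,  53,  56,  59,  62,  65,  68,  71,  74,  77,  80,  83,  86,
        89,  92,  95,  98, 101, 104, 107, 110, 113]))
((497.6178894042969, 45.553985595703125), (150.02874755859375, 194.6852569580078), 74.76787567138672)
puller 155 ((507.25714111328125, 316.19512939453125), (20.833017349243164, 111.04368591308594), 78.03927612304688) [451.52566191 294.85611035  14.93989813] [559.65406759 321.19623254  33.82904924]
mat 4.282757564747267
side 2551 (array([ 16,  11,  18,  73, 573, 628, 232, 210, 169,  87,  64,  61,  71,
        46,  32,  47,  69,  97,  41,   6,   0]), array([ 50,  53,  56,  59,  62,  65,  68,  71,  74,  77,  80,  83,  86,
        89,  92,  95,  98, 101, 104, 107, 110, 113]))
((496.78558349609375, 43.810546875), (158.0171661376953, 196.61428833007812), 74.99198150634766)
puller 75 ((506.2996826171875, 313.36328125), (24.170133590698242, 112.06103515625), 77.37396240234375) [448.98256853 290.16797511  12.06636486] [559.57280275 322.59246344  32.85846961]
mat 3.3804832564193483
```

View pics/crop0.png

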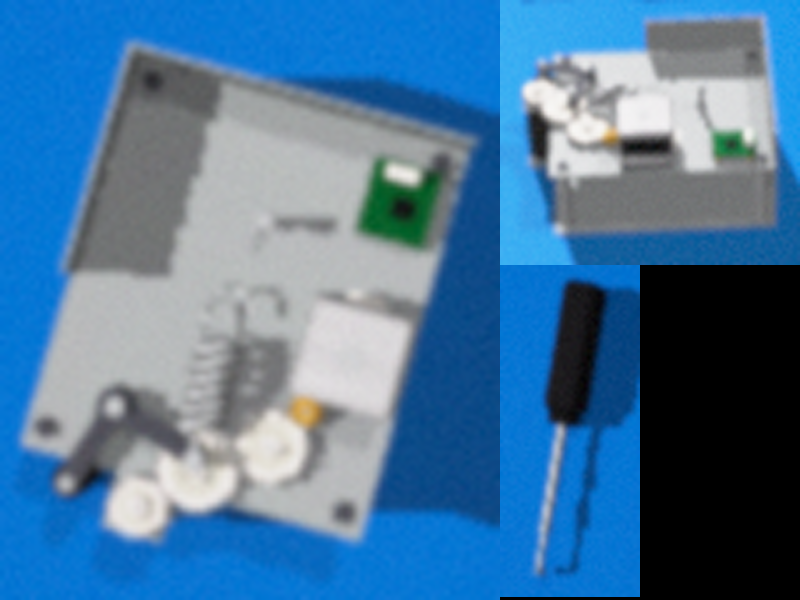

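```bash
cat > fit.py <<'E'
from h import *
from scipy.optimize import least_squares
p=optics.camera_params('top'); ps=optics.camera_params('side')
a=np.load('top0.npz'); b=np.load('side0.npz')
def U(pose,P):
    P=np.atleast_2d(np.array(P,float)); x,y,th=pose; c,s=np.cos(th),np.sin(th)
    return np.c_[x+c*P[:,0]-s*P[:,1], y+s*P[:,0]+c*P[:,1], 4+P[:,2]]
M=[[100,75,96],[100,-75,96],[-75,75,62],[-75,-75,62],[1,75,96],[45,0,86]]
uv=[[281,184],[350.6,203],[259,263],[327.4,283],[268,228.6],[307.4,219.4]]
r=least_squares(lambda q:(pix(p,U(q,M))-uv).ravel(),[490,45,-.26],loss='soft_l1',x_scale=[1,1,.01])
E
python3 - <<'E'
from fit import *
print(r.x,(pix(p,U(r.x,M))-uv).round(1).tolist())
# side corners from crop (scale 300/85): panel origin(500,0) src(250,165)
k=85/300
us=[[250+(x-500)*k,165+y*k] for x,y in [(766,16),(776,162),(548,50),(548,174),(645,20)]]
print((pix(ps,U(r.x,M[:5]))-us).round(1).tolist())
# puller handle: black pixels
for n,D,pp in(('top',a,p),('side',b,ps)):
    W=D['W'];m=(D['im'].max(2)<70)&(abs(W[...,0]-500)<120)&(abs(W[...,1]-310)<60)&(W[...,2]>18)
    print(n,m.sum(),cv2.minAreaRect(W[m][:,:2].astype(np.float32)),np.median(W[m][:,2]))
print('ends', [world(pp_,1,u) for pp_,u in []])
def atz(pp,uv,z):
    c=-np.array(pp['R']).T@pp['t']; d=world(pp,1,uv)[0]-c; return c+d*(z-c[2])/d[2]
print('tip',atz(p,[181.4,257.1],19),'butt',atz(p,[194.3,175.1],32),'front',atz(p,[188.6,214.3],32))
# pcb height
W=a['W']; th=r.x[2]; R=np.array([[np.cos(th),np.sin(th)],[-np.sin(th),np.cos(th)]])
L=(W[...,:2]-r.x[:2])@R.T
m=(abs(L[...,0]-75)<22)&(abs(L[...,1]+50)<24); print('pcb z',np.percentile(W[m][:,2],[5,50,90,98,100]))
# zoom with overlay of unit region around spring
s=10; im=cv2.resize(a['im'][215:275,275:350],None,fx=s,fy=s,interpolation=cv2.INTER_CUBIC)
o=lambda P:[tuple(int(v) for v in ((q-[275,215]+.5)*s)) for q in pix(p,U(r.x,P))]
for q in o([[45,0,86],[45,0,62]]): cv2.circle(im,q,4,(255,0,0),-1)
for al in(.15,.32):
    e=np.array([-47.5-40*np.sin(al),40-40*np.cos(al)])
    for q in o([[*e,78],[e[0]+50,e[1],78],[e[0]+69.75,e[1],74]]): cv2.circle(im,q,3,(255,0,255),-1)
save('zoom.png',im)
E
```

```text
[ 4.96820214e+02  4.36001480e+01 -2.60247890e-01] [[0.1, -0.9], [-0.1, 0.0], [0.2, 0.7], [-0.4, 0.2], [-0.7, 0.5], [1.1, -0.7]]
[[-1.0, -0.2], [-0.2, -8.0], [1.3, 1.4], [-0.1, 0.5], [-0.7, -0.2]]
top 334 ((584.4360961914062, 301.7667541503906), (20.523887634277344, 73.6795883178711), 82.79226684570312) 31.19268134061354
side 105 ((584.458740234375, 295.12078857421875), (22.06219482421875, 68.25647735595703), 83.35919189453125) 28.078065047550098
ends []
tip [451.38755072 318.09572147  19.        ] butt [636.41911672 293.71526886  32.        ] front [547.52291416 302.12177151  32.        ]
pcb z [64.05199351 68.38509537 74.51490805 80.4004638  97.26058678]
```

View pics/zoom.png

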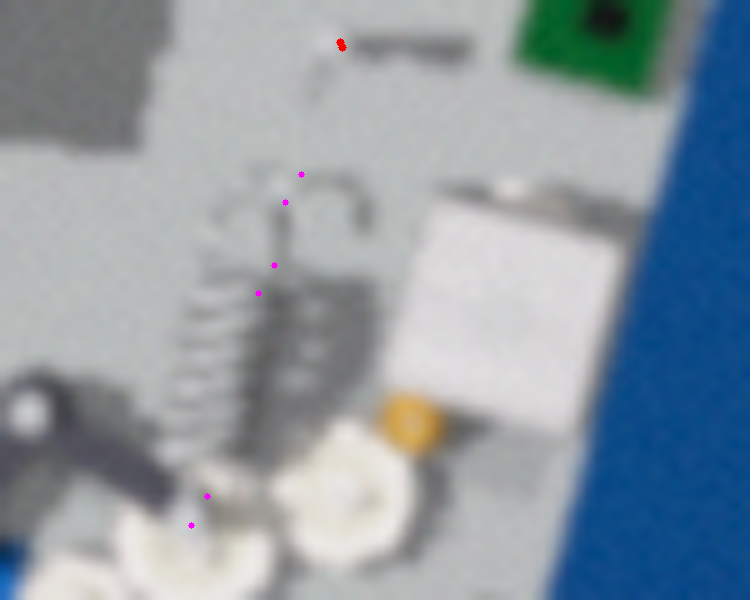

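```bash
sed -i 's/^uv=.*/uv=np.array([[281,184],[350.6,203],[259,263],[327.4,283],[268,228.6],[308,218.8]])-.45/' fit.py
cat >> fit.py <<'E'
def atz(pp,uv,z):
    c=-np.array(pp['R']).T@pp['t']; d=world(pp,1,uv)[0]-c; return c+d*(z-c[2])/d[2]
def toU(X): 
    th=r.x[2]; d=np.array(X)[:2]-r.x[:2]; return np.array([np.cos(th)*d[0]+np.sin(th)*d[1],-np.sin(th)*d[0]+np.cos(th)*d[1]])
def Rp(yaw,tilt):
    c,s=np.cos(yaw),np.sin(yaw); ct,st=np.cos(tilt),np.sin(tilt)
    return np.array([[c*ct,-s,-c*st],[s*ct,c,-s*st],[st,0,ct]])
def Rt(R): return R@np.diag([-1,1,-1.])
E
python3 - <<'E'
from fit import *
print(r.x, (pix(p,U(r.x,M))-uv).round(1).tolist())
h=atz(p,[299.2,236.7],78); print('bend',h,toU(h))
yaw=-.130; ax=np.array([np.cos(yaw),np.sin(yaw)])
for z,s0 in((32,range(-45,66,4)),(19,range(-150,-40,4))):
    q=pix(p,[[583+ax[0]*s,301.7+ax[1]*s,z] for s in s0]).astype(np.float32)
    print(z,[(s,int(v)) for s,v in zip(s0,cv2.remap(a['im'],q[None,:,0].copy(),q[None,:,1].copy(),cv2.INTER_LINEAR)[0,:,2-0])],)
R=Rt(Rp(yaw,0))
ctrl.move_ptp([583,301.7,130],R)
ctrl.move_l([583,301.7,32],vel=120,threshold=8)
print(sensors.read_state()['eef_pos'])
ctrl.gripper_to(15,force=80)
s=sensors.read_state();print(s['grip_width'],s['grasp_force'],s['t'])
ctrl.move_l([583,301.7,150],vel=150)
s=sensors.read_state();print(s['grip_width'],s['grasp_force'],s['t'],s['force'],s['eef_pos'],s['eef_rot'])
c=np.zeros((600,800,3),np.uint8)
im,_=optics.grab_frame('top'); 
t=pix(p,[[583-134,301.7+17.6,138]])[0]; print('exp tip',t)
im2,_=optics.grab_frame('side'); t2=pix(ps,[[583-134,301.7+17.6,138]])[0]; print(t2)
np.savez('g1.npz',top=im,side=im2)
for i,(I,tt) in enumerate(((im,t),(im2,t2))):
    u,v=(tt+.5).astype(int); u0,v0=u-15,v-30; print(u0,v0)
    c[:, i*400:i*400+400]=cv2.resize(I[v0:v0+60,u0:u0+40],(400,600),interpolation=cv2.INTER_CUBIC)
save('tip1.png',c)
E
```

```text
[ 4.97959472e+02  4.44504031e+01 -2.60412978e-01] [[0.1, -1.0], [-0.0, -0.1], [0.3, 0.6], [-0.4, 0.1], [-0.6, 0.3], [0.6, -0.2]]
bend [502.50411251  51.14558056  78.        ] [2.66754051 7.63959345]
32 [(-45, 198), (-41, 190), (-37, 109), (-33, 33), (-29, 20), (-25, 28), (-21, 28), (-17, 27), (-13, 29), (-9, 30), (-5, 26), (-1, 26), (3, 29), (7, 28), (11, 28), (15, 30), (19, 28), (23, 29), (27, 27), (31, 28), (35, 27), (39, 28), (43, 28), (47, 24), (51, 31), (55, 115), (59, 200), (63, 209)]
19 [(-150, 210), (-146, 212), (-142, 209), (-138, 201), (-134, 165), (-130, 175), (-126, 189), (-122, 182), (-118, 184), (-114, 188), (-110, 178), (-106, 166), (-102, 166), (-98, 171), (-94, 169), (-90, 163), (-86, 171), (-82, 168), (-78, 166), (-74, 166), (-70, 167), (-66, 168), (-62, 164), (-58, 169), (-54, 167), (-50, 164), (-46, 166), (-42, 159)]
[583.86674891 302.05899751  32.97617548]
20.47005789350585 79.99077558517456 3.625
20.439513906257016 79.63975310325623 4.5583 [-0.26590886 -0.63564369 -1.76012722] [581.99597179 301.30418507 148.53270616] [[-9.91552291e-01  1.29681730e-01 -2.58906663e-03]
 [ 1.29684561e-01  9.91554840e-01 -9.56544626e-04]
 [ 2.44315519e-03 -1.28422598e-03 -9.99996191e-01]]
exp tip [157.92132783 262.12146718]
[251.44493563 127.56148154]
143 232
236 98
```

View pics/tip1.png

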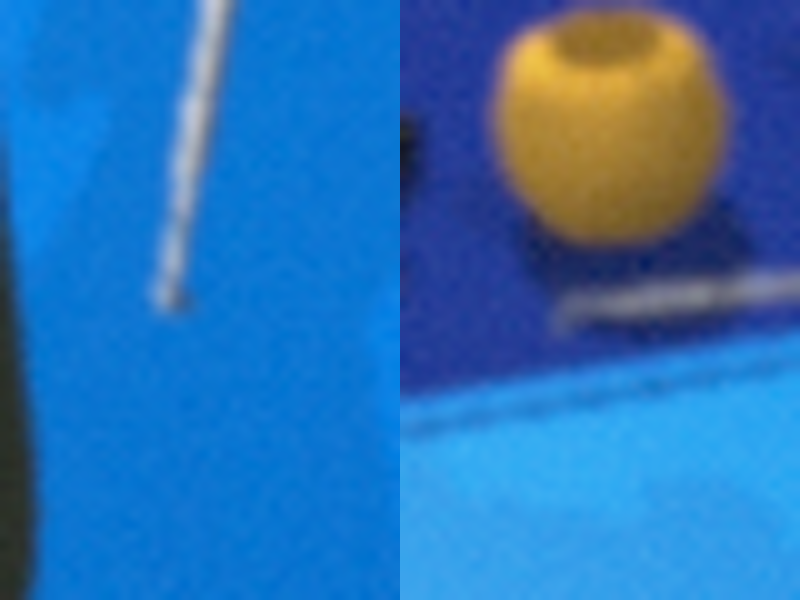

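```bash
cat >> fit.py <<'E'
TCP_P=np.array([0,0,29.]); YAW=-.26-.70; TILT=.367; RP=Rp(YAW,TILT)
TIP=np.array([-135,0,4.5]); CROOK=np.array([-132.5,0,12.5])
def tcp_for(X,pt=TIP,R=RP): return np.array(X,float)-R@(pt-TCP_P)
def now(pt=TIP):
    s=sensors.read_state(); return s['eef_pos']+(s['eef_rot']@np.diag([-1,1,-1.]))@(pt-TCP_P)
def ux(dx,dy=0,dz=0):
    th=r.x[2]; return np.array([np.cos(th)*dx-np.sin(th)*dy,np.sin(th)*dx+np.cos(th)*dy,dz])
E
python3 - <<'E'
from fit import *
print('post',atz(p,[307.5,218.3],90),U(r.x,[45,0,86]))
tgt=np.array([502.5,51.1,98.])
s=sensors.read_state(); ctrl.move_l([583,301,220],vel=250)
ctrl.move_ptp(tcp_for(tgt+[0,0,70]),Rt(RP))
ctrl.move_l(tcp_for(tgt),vel=120)
s=sensors.read_state(); print(s['t'],s['q'],now(),now(CROOK))
c=np.zeros((600,800,3),np.uint8)
for i,n in enumerate(('top','side')):
    I,_=optics.grab_frame(n); pp=(p,ps)[i]; t=pix(pp,[now()])[0]; print(n,t)
    u,v=(t+.5).astype(int); u0,v0=u-20,v-30; print(u0,v0,'exp in crop',(t-[u0,v0]+.5)*10+[400*i,0])
    c[:, i*400:i*400+400]=cv2.resize(I[v0:v0+60,u0:u0+40],(400,600),interpolation=cv2.INTER_CUBIC)
save('tip2.png',c)
E
```

```text
post [541.18714463  34.1473592   90.        ] [[541.44223957  32.86381982  90.        ]]
7.1333 [-0.08941475  0.18935397  1.79785051 -0.34674899  0.93968553 -0.52493712] [503.22276877  51.20576105  98.48966893] [502.90471328  51.64756342 106.85349887]
top [298.72260682 236.21392583]
279 206 exp in crop [202.22606821 307.13925831]
side [292.01024993 184.82774301]
272 155 exp in crop [605.10249928 303.27743014]
```

View pics/tip2.png

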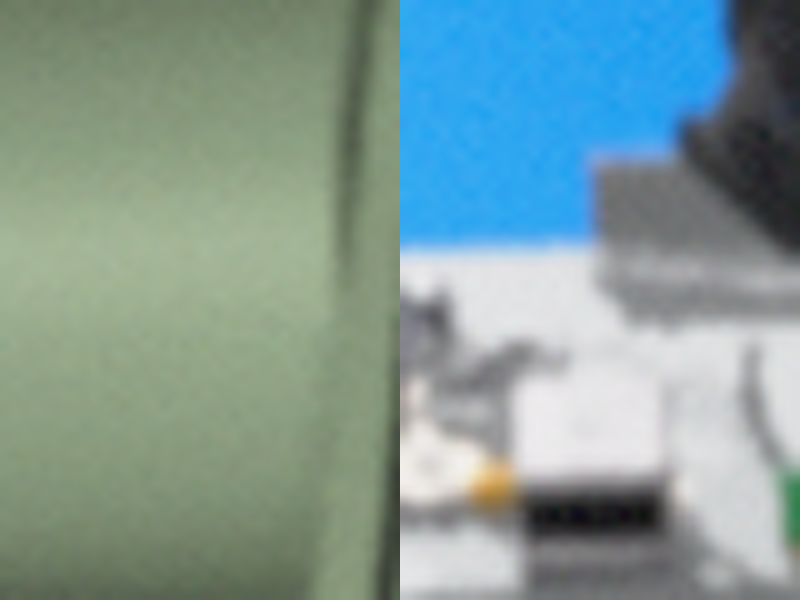

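```bash
python3 - <<'E'
from fit import *
g=np.load('g1.npz')
R=np.array([[-.99155,.12968,-.0026],[.12968,.99155,-.001],[.00244,-.0013,-1]])@np.diag([-1,1,-1.]); e=np.array([582,301.3,148.5])
P=lambda x,y,z: e+R@(np.array([x,y,z])-TCP_P)
for n,pp in(('top',p),('side',ps)):
    im=g[n].astype(np.float32); 
    for x in(-134,-125,-115,-105,-95,-85,-75,-65,-55,-45):
        offs=np.arange(-8,8.01,.25)
        # perpendicular image-direction: scan along pixel axis (u for top, v for side)
        c=pix(pp,[P(x,0,15)])[0]; d=np.array([1,0]) if n=='top' else np.array([0,1])
        q=(c+offs[:,None]*d/1.0*.75).astype(np.float32)
        v=cv2.remap(im,q[None,:,0].copy(),q[None,:,1].copy(),cv2.INTER_LINEAR)[0]
        sc=v[:,0]-.5*v[:,2]; sc=sc-np.median(sc); sc[sc<.4*sc.max()]=0
        print(n,x,round(float((sc*offs*.75).sum()/sc.sum()),2),int(sc.max()))
E
```

```text
top -134 0.66 91
top -125 0.04 138
top -115 0.02 138
top -105 -0.18 140
top -95 -0.29 149
top -85 -0.28 144
top -75 -0.31 159
top -65 -0.32 155
top -55 -0.39 164
top -45 -0.37 163
side -134 -0.08 20
side -125 -1.17 41
side -115 -0.94 57
side -105 -0.57 54
side -95 -0.18 65
side -85 -0.17 64
side -75 -0.32 67
side -65 -0.17 74
side -55 -0.1 74
side -45 -0.27 72
```

```bash
cat >> fit.py <<'E'
POST=np.array([541.3,32.6,0]); TIP=np.array([-135,-1.4,4.5]); PIN=np.array([-135,-1.4,12.5])
def at(x,y,z,pt=PIN): return tcp_for(POST+ux(x,y,z),pt)   # offsets from post in unit axes, z world
def loc(pt=PIN):
    d=now(pt)-POST; th=r.x[2]
    return np.array([np.cos(th)*d[0]+np.sin(th)*d[1],-np.sin(th)*d[0]+np.cos(th)*d[1],d[2]]).round(1)
def F():
    f=np.mean([sensors.read_state()['force'] for _ in range(3)],0); th=r.x[2]
    return np.array([np.cos(th)*f[0]+np.sin(th)*f[1],-np.sin(th)*f[0]+np.cos(th)*f[1],f[2]]).round(2)
def go(x,y,z,vel=60,pt=PIN,thr=None):
    h=ctrl.move_l(at(x,y,z,pt),vel=vel,threshold=thr); ctrl.hold(.1); print((x,y,z),'at',loc(),'F',F(),h,round(sensors.read_state()['t'],1)); return h
E
python3 - <<'E'
from fit import *
print(loc(TIP),F())
go(-43.5,6.8,97,pt=TIP)
if not go(-43.5,6.8,71,vel=50,pt=TIP,thr=4):
    z=79.5; 
    for x,y in((-38,6),(-34,5),(-28,4),(-22,3),(-17,2)):
        go(x,y,z,vel=40)
E
```

```text
[-41.9   7.1  99.2] [ 0.09 -0.97 -1.42]
(-43.5, 6.8, 97) at [-45.5   8.6 104.7] F [ 0.42 -0.27 -1.49] False 7.6
(-43.5, 6.8, 71) at [-45.3   8.7  78.8] F [ 0.77 -0.47 -0.92] False 8.3
(-38, 6, 79.5) at [-38.    5.9  79.5] F [ 0.35 -0.21 -0.97] False 8.8
(-34, 5, 79.5) at [-33.9   5.   79.5] F [-0.59  0.35 -1.53] False 9.2
(-28, 4, 79.5) at [-27.8   4.   79.5] F [-0.46  0.42  0.04] False 9.6
(-22, 3, 79.5) at [-22.4   2.9  79.2] F [-1.37  1.12 -1.03] False 10.0
(-17, 2, 79.5) at [-17.3   2.   79.3] F [-2.23  0.48 -0.73] False 10.3
```

```bash
python3 - <<'E'
from fit import *
for q in((-12,0,82),(-12,-2,97),(-7,-8.5,97),(0,-9,97)):
    go(*q,vel=40)
E
```

```text
(-12, 0, 82) at [-12.3  -0.   81.9] F [-3.   -0.63 -0.93] False 10.7
(-12, -2, 97) at [-12.3  -2.   96.8] F [-2.91  1.53 -0.37] False 11.4
(-7, -8.5, 97) at [-7.3 -8.6 96.7] F [-4.15 -0.15 -2.2 ] False 11.8
(0, -9, 97) at [-0.9 -8.9 96.6] F [-5.32  0.43 -1.25] False 12.2
```

```bash
python3 - <<'E'
from fit import *
for q in((8,-7,97),(9.5,-0.5,97)): go(*q,vel=40)
go(9.5,-0.5,83,vel=30,thr=5)
I,_=optics.grab_frame('side'); t=pix(ps,[POST+[0,0,90]])[0]; print(t)
u,v=t.astype(int); save('s3.png',cv2.resize(I[v-25:v+25,u-30:u+36],None,fx=12,fy=12,interpolation=cv2.INTER_CUBIC))
E
```

```text
(8, -7, 97) at [ 6.1 -7.  96.1] F [-7.6   0.31 -1.13] False 12.7
(9.5, -0.5, 97) at [ 7.4 -0.6 96.1] F [-6.91 -0.12 -1.48] False 13.1
(9.5, -0.5, 83) at [ 7.7 -0.7 82.3] F [-8.07  0.91 -0.78] False 13.8
[306.78854285 188.69857066]
```

View pics/s3.png

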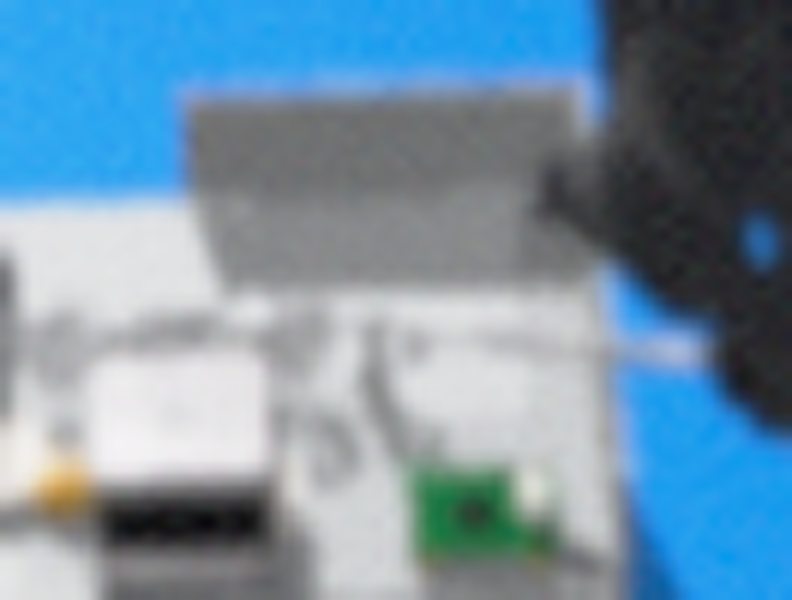

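```bash
python3 - <<'E'
from fit import *
for q in((8,-4,82.5),(6,-6.5,82.5),(2,-7.5,82.5),(-2,-7,82.5),(-5,-6.5,82.5)): go(*q,vel=40)
E
```

```text
(8, -4, 82.5) at [ 6.4 -4.1 82. ] F [-7.44  0.03 -1.18] False 14.2
(6, -6.5, 82.5) at [ 4.7 -6.2 82.1] F [-6.14  0.57 -1.35] False 14.6
(2, -7.5, 82.5) at [ 1.6 -7.  82.5] F [-5.98  1.81 -1.59] False 14.9
(-2, -7, 82.5) at [-1.4 -6.6 83. ] F [-2.29  2.44 -0.5 ] False 15.3
(-5, -6.5, 82.5) at [-4.2 -6.8 82.9] F [ 0.45  0.75 -1.22] False 15.6
```

```bash
python3 - <<'E'
from fit import *
go(-7,-5,82.5,vel=40); go(-9,-3.5,82.5,vel=40)
if abs(F()[0])<1.5:
    go(-11,-2,88,vel=30,thr=4); go(-13,-1,94,vel=30,thr=4)
E
```

```text
(-7, -5, 82.5) at [-6.9 -5.  82.5] F [-0.21 -0.57 -0.64] False 16.0
(-9, -3.5, 82.5) at [-9.  -3.5 82.5] F [-0.71 -0.66 -0.79] False 16.3
(-11, -2, 88) at [-11.   -2.   88.1] F [-0.04  0.85 -0.51] False 16.8
(-13, -1, 94) at [-13.  -1.  94.] F [-0.54 -0.14 -0.75] False 17.2
```

```bash
python3 - <<'E'
from fit import *
go(-13,-1,110,vel=60); go(-13,-1,175,vel=150)
ctrl.move_ptp([583,301.7,200],Rt(Rp(-.130,0)))
c=np.zeros((600,800,3),np.uint8)
I,_=optics.grab_frame('top'); c[:,:400]=cv2.resize(I[210:270,285:325],(400,600),interpolation=cv2.INTER_CUBIC)
I,_=optics.grab_frame('side'); c[:,400:]=cv2.resize(I[165:225,280:320],(400,600),interpolation=cv2.INTER_CUBIC)
save('s4.png',c); print(F(),sensors.read_state()['t'])
E
```

```text
(-13, -1, 110) at [-13.1  -1.  110. ] F [ 0.18 -0.41 -0.12] False 17.8
(-13, -1, 175) at [-14.5  -1.2 173.2] F [ 0.44 -0.24 -0.17] False 18.4
[-0.52 -0.46 -1.57] 19.925
```

View pics/s4.png

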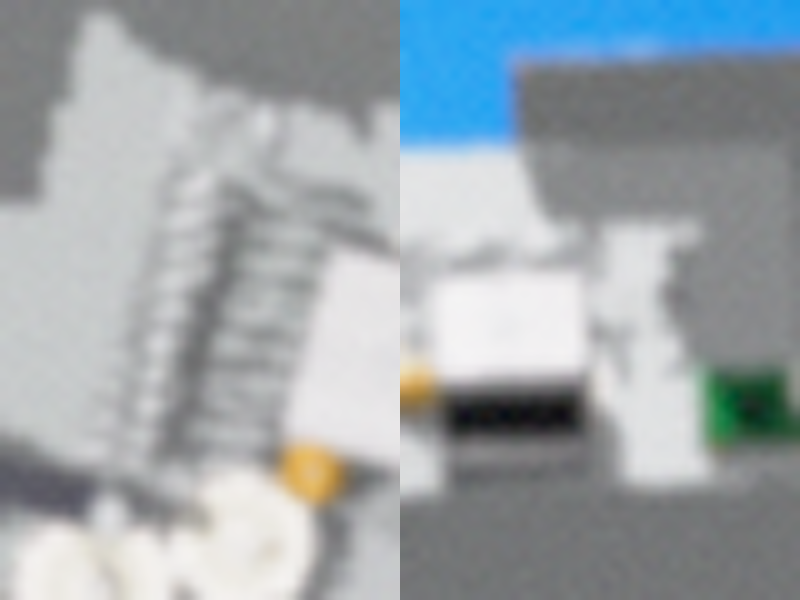

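```bash
python3 - <<'E'
from fit import *
ctrl.move_l([583,301.7,45],vel=120); ctrl.hold(.2)
print(ctrl.move_l([583,301.7,31],vel=15,threshold=3)); s=sensors.read_state(); print(s['eef_pos'],s['force'])
ctrl.gripper_to(45); ctrl.hold(.2)
e=sensors.read_state()['eef_pos']; ctrl.move_l([e[0],e[1],160],vel=80); ctrl.gripper_to(85)
ctrl.set_joints([1.196,0.207,1.542,0,1.393,-0.15]); ctrl.hold(.3)
c=np.zeros((600,800,3),np.uint8)
I,W,_=cloud('top'); c[:,:400]=cv2.resize(I[205:265,285:325],(400,600),interpolation=cv2.INTER_CUBIC)
c[:,400:]=cv2.resize(I[165:285,160:240],(400,600),interpolation=cv2.INTER_CUBIC)
m=(I.max(2)<70)&(abs(W[...,0]-500)<150)&(abs(W[...,1]-310)<60)&(W[...,2]>18)&(W[...,2]<60)
print(cv2.minAreaRect(W[m][:,:2].astype(np.float32)),np.median(W[m][:,2]))
save('s5.png',c); print(sensors.read_state()['t'],sensors.read_state()['grip_width'])
E
```

```text
True
[582.86941346 301.65538519  32.62289369] [0.11449074 0.59126356 4.18744971]
((590.4722900390625, 298.1159362792969), (20.8068904876709, 89.02021026611328), 83.65875244140625) 31.38295401369126
27.4 84.86060573102623
```

View pics/s5.png

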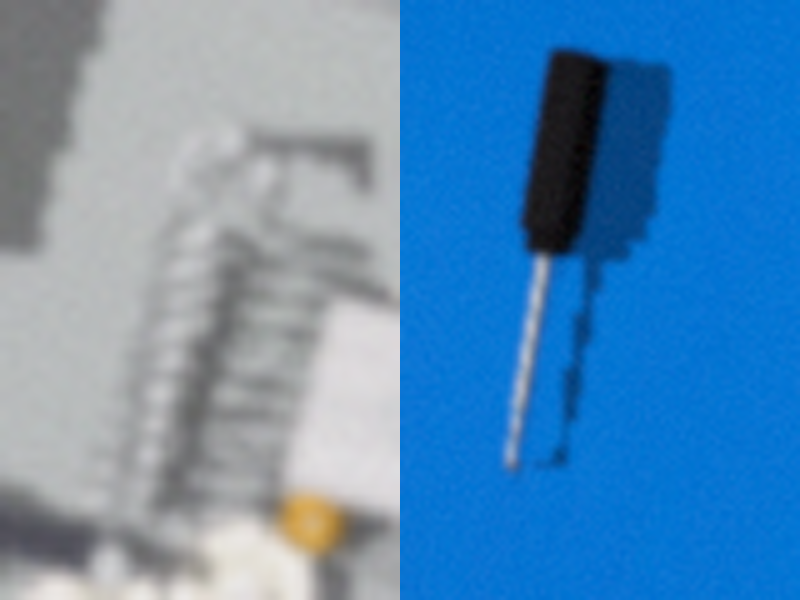

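The left crop shows the stretched spring with its hook round the post head at (230,135) and the hook tip at (265,175). The right crop shows the puller lying flat on the mat, from (580,60) to (510,465). I am handing in.

```bash
python3 -c "
from plant import ctrl
print(ctrl.finish_job())"
```

```text
the job is handed in; nothing more can be done
None
```

The job is handed in: in the last picture the stretched spring's hook is around the anchor post and the puller lies flat on the mat beside the unit; the lever angle and the load on the post were not measured directly, and no verdict was returned.

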